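Turn a leaf of the kitchen recipe folder

ROBOT

A 6-joint arm with a two-finger parallel gripper is mounted at the origin on the work surface. World frame = base frame: x ahead of the robot, y to its left, z up, the work surface at z = 0. Lengths are in m, angles in degrees, forces in N, time in s.
With the tool pointing down it reaches from about 0.25 to 0.725 m from the base axis. Payload 9.7 kg.
Tool frame: the origin (TCP) lies at the very end of the fingers, on their centre line; the grasp point (between the pads) lies 19 mm behind it; y points along the fingers, x is the direction in which the jaws open and shut, and the axes are right-handed (so a half turn about y gives the same grasp; the last joint's range is limited). The gripper opens to 85 mm and grips with 20 to 120 N. Pads are 22 mm wide; open, the fingers measure 114 mm over their backs; the gripper's body (76 mm by 85 mm) begins 54 mm behind the grasp point. The pads swing forward as they close: fully open they stand 13 mm farther back than shut.
Start: joints at [68.755, 4.979, 10.078, 95.1, 0, 90], TCP at [0.199, 0.513, 0.231] pointing down, gripper open.
Joint ranges: [-179.16, 179.16], [-48.56, 103.87], [-65.8, 70.77], [-126.05, 130.52], [-82.76, 87.17], [-180, 180]. Speed limits (degrees/s): [127.2, 127.2, 147.25, 180, 180, 180].

INTERFACE

Orientations are given as [roll, pitch, yaw] about the fixed x, y, z axes, in that order (R = Rz(yaw) Ry(pitch) Rx(roll)).
In Python, from workcell import bot gives the robot as it stands.
- The arm moves only by the shell command python3 -m jog 'ROWS' [FORCE]. ROWS is JSON, a list of rows, each a list of 7 numbers: the closure, from 0 (fully open) to 1 (shut), then the shift along the world's x, y, z in units of 25 mm (1.0 is 25 mm), then the turn, a rotation vector about the world's x, y, z in units of 5 degrees (1.0 is 5 degrees). A call has 1 to 5 rows; each row is the pose to reach, as a shift and turn from the pose commanded when the call began; what a row does not reach only later rows make up. A row lasts 1/10 s, in which the tool goes at most 50 mm and 8.59 degrees, less where a joint would pass 70% of its speed; a pose out of reach is approached as far as the arm can. A call with a gripper value outside its range is refused whole. The fingers move at their own pace and stop on an object; FORCE is the grip in N (left out, the last holds). Time passes only in rows, so rows that repeat a pose let the fingers close. It gives the time, the measured TCP pose, the force and the opening at its end, in the units of the state.
- bot.get_obs(): the state, without advancing time (a new reading comes with each control period).
- bot.camera(name): name is "side" or "top"; returns (picture, depth): 400x640x3 uint8, red, green, blue; 400x640 float32, m along the optical axis (not along the pixel's ray), 0 where there is no reading.
- bot.camera_model(name): a dict with "fx", "fy", "cx", "cy" (pixels), "rvec" (rotation vector, rad) and "tvec" (3), from world to camera coordinates, as OpenCV has them. Camera axes: x right, y down, z forward; pixel columns grow to the right and rows downward; lengths in m; the calibration is good to about 2 mm. A picture is of the moment at which its call begins. camera_model takes no time and is no camera call.
- bot.job_done(): hands the job in, once; it reports no verdict.
Trained networks look in the newest picture that a camera, given by its name, has taken for a name from the list of things; names that differ only in an ending like _2 or _b are one class to them, and where a whole thing is asked for, a point or a joint stands for the part that bears it (a point fixed in the world has none). Each returns a list of dicts, best first, with "conf" (0 to 1); they miss things now and then, are a little off and sometimes report something else, mostly with a low value. They report only what shows in the picture. A call takes as long as a camera call.
- bot.regions_of(camera, label): "pixels" (400x640 bool, what is visible of it) and "point" ([row, column] in pixels, amid what is visible of it).
The state is a dict: "time": time; "q": joint angles; "qd": joint speeds; "joint_efforts": joint torques, N m; "ee_pos": TCP position; "tcp_rot": TCP orientation; "wrist_force": force on the tool from outside, world axes, zero at the start; "torque": the same for the moment, N m; "opening": finger opening in m.
Only numpy, scipy, OpenCV 4.12 (cv2) and the standard library are available. Lean on these libraries where they do the work, as an engineer would, in place of code of your own. Each camera call takes 0.05 s, during which the arm holds its last target. There are 200 camera calls.

TASK

In the recipe folder on the worktop, turn the top leaf, the one standing slightly ajar on the right, over the spine so that it lies fully flat on the left: push its tab up and over with a fingertip and press it down. Push it gently, never taking it between the fingers nor flinging it, leave the leaf underneath lying where it is, and do not disturb the things around the folder.

Things in the scene. Friction and masses are not known exactly. Their poses are not given: they have to be found in the camera images.
- folder: Fixed wooden stand of the recipe folder, 190 mm along its x (along the spine) by 236 mm along its y, 38 mm high; origin under its centre, on the worktop. x points away from the robot along the spine, y to the left across the leaves, z up. A turned leaf fixed on its left half brings that side to 43 mm.
- spine (a point): Middle of the steel spine (8 mm bar along the folder's x), 45 mm above the worktop: the axis the leaves turn about. Axes as those of the folder.
- leaf (a joint): Top leaf, the one to turn: 0 = flat on the right (folder's -y side), pi/2 = upright, pi = flat on the left, at a soft stop; starts slightly ajar. Rigid white panel, 110 g, 3 mm thick, mid-plane through the spine's axis, 186 mm along the spine, 8 to 130 mm out from it, plus a tab. Stiff hinge (0.15 N m): it stays at any angle and never falls by itself.
- leaf_tab (a point): Middle of the outer edge of the top leaf's tab: 152 mm out from the spine's axis, in the leaf's mid-plane, at folder x = -30 mm (nearer the robot). The tab is 50 mm wide along the spine, runs from 126 to 152 mm out, 3 mm thick, and overhangs the stand (which ends 118 mm out), free beneath down to the worktop. Axes turn with the leaf.
- lower_leaf (a joint): Angle of the leaf below, same panel with its tab at the far end (centre at folder x = +65 mm); 0 = flat on the right half with its top at 42 mm, where it starts and is to stay. Its hinge is equally stiff.
- mug: white mug, 80 mm wide, 92 mm tall, left of the folder's near end; loose, origin under its centre; to be left alone.
- shaker: steel salt shaker, 42 mm wide, 78 mm tall, behind the folder; loose, origin under its centre; to be left alone.
- jar: green glass jar with white cap, 72 mm wide, 100 mm tall, behind the folder; loose, origin under its centre; to be left alone.
- tub: margarine tub 126 x 91 mm, 64 mm tall with a blue lid, left of the folder; loose, origin under its centre; to be left alone.
- egg_cup: white cup with an egg, 44 mm wide, 70 mm tall, right of the folder's far end; loose, origin under its centre; to be left alone.
- spoon: steel spoon 160 mm long, lying between the robot and the folder; loose, origin under its centre; to be left alone.

How it is judged (in metres and radians):
On the way, in this order (a step that is already met when the one before it is completed fails the run):
1. the top leaf is pushed upright (value of joint leaf between 1.3 and 2.6 rad), for 0.1 s.
2. the top leaf lies flat on the left (value of joint leaf above 3.05 rad), for 0.2 s.
At the end, for the whole second after the job is handed in: The top leaf lies at rest on the left within 0.09 rad (5 degrees) of flat, the leaf below still within 0.1 rad of flat on the right (value of joint leaf above 3.05 rad and velocity of joint leaf between -0.1 and 0.1 rad/s and value of joint lower_leaf below 0.1 rad); the robot touches nothing.
It fails at once if the leaf below was turned up (value of joint lower_leaf above 0.25 rad).
It fails at once if the leaf was flung (velocity of joint leaf above 6 rad/s).
It fails at once if the leaf was pushed hard (over 50 N) (contact force between the fingers and leaf above 50 N).
It fails at once if the leaf was taken between the fingers (contact force between the fingers and leaf above 3 N and z of the grasp point in the frame of leaf_tab between -0.004 and 0.004 m and y of the grasp point in the frame of leaf_tab above 0.002 m).
It fails at once if a thing around the folder was moved more than 20 mm (distance of any of mug, shaker, jar, tub, egg_cup, spoon from where it was at the start of the episode above 0.02 m).
It also fails if it takes over 42 s, if anything falls off the work surface, if the arm or the gripper's body presses on something with over 40 N, if the wrist force passes 120 N, or if a joint passes its speed limit or range.

## Working session

There is one attempt and no reset: what is moved stays moved. The work goes in short steps, Python scripts to look and compute and a shell command to move; the robot and the scene stay as the last step left them, time stands still between calls to the robot, and variables do not carry over. Pictures are saved under pics/ and viewed, about 8 in all and at most 12, crops included, and the job is handed in when it is done.

```bash
mkdir -p pics; ls
cat > h.py <<'E'
import numpy as np,cv2
from workcell import bot
def world(cam,px,depth):
    m=bot.camera_model(cam);R,_=cv2.Rodrigues(np.array(m["rvec"],float));t=np.array(m["tvec"],float).ravel()
    r,c=np.asarray(px).T;d=depth[r,c]
    p=np.stack([(c-m["cx"])/m["fx"]*d,(r-m["cy"])/m["fy"]*d,d],1)
    return (p-t)@R
E
python3 - <<'E'
from h import *
for c in("side","top"):
    im,d=bot.camera(c);cv2.imwrite(f"pics/a_{c}.png",im[...,::-1])
    for l in("folder","leaf","leaf_tab","lower_leaf","mug","shaker","jar","tub","egg_cup","spoon"):
        rs=bot.regions_of(c,l)
        for r in rs[:1]:
            px=np.argwhere(r["pixels"]&(d>0))
            if len(px)==0: continue
            w=world(c,px,d)
            print(c,l,round(r["conf"],2),np.round(r["point"]),len(px),np.percentile(w,[3,50,97],axis=0).round(3).tolist())
print(bot.get_obs())
E
```

```text
pics
side folder 0.71 [268. 374.] 20459 [[0.399, -0.214, 0.009], [0.466, -0.122, 0.043], [0.58, 0.038, 0.094]]
side leaf 0.58 [273. 402.] 7357 [[0.404, -0.212, 0.052], [0.476, -0.156, 0.077], [0.577, -0.092, 0.099]]
side leaf_tab 0.61 [268. 400.] 7562 [[0.403, -0.212, 0.05], [0.476, -0.155, 0.077], [0.579, -0.09, 0.099]]
side lower_leaf 0.62 [310. 408.] 3582 [[0.401, -0.229, 0.04], [0.452, -0.194, 0.042], [0.577, -0.113, 0.043]]
side mug 0.81 [195. 250.] 2890 [[0.412, 0.111, 0.005], [0.443, 0.128, 0.061], [0.486, 0.187, 0.092]]
side shaker 0.75 [227. 452.] 674 [[0.609, -0.158, 0.001], [0.62, -0.143, 0.07], [0.713, -0.089, 0.077]]
side jar 0.86 [192. 411.] 2354 [[0.613, -0.07, 0.017], [0.628, -0.049, 0.073], [0.669, -0.012, 0.101]]
side tub 0.65 [269. 372.] 20389 [[0.399, -0.214, 0.01], [0.466, -0.122, 0.043], [0.58, 0.037, 0.094]]
side egg_cup 0.92 [302. 512.] 1444 [[0.565, -0.286, 0.001], [0.575, -0.27, 0.051], [0.595, -0.251, 0.068]]
side spoon 0.74 [290. 264.] 1448 [[0.332, -0.095, 0.002], [0.354, -0.012, 0.013], [0.369, 0.057, 0.02]]
top folder 0.74 [218. 374.] 11165 [[0.405, -0.
[... 936 characters left out ...]
4], [0.354, 0.018, 0.015], [0.368, 0.056, 0.023]]
{'time': 1.1, 'q': array([ 6.87534913e+01,  4.97983023e+00,  1.00799979e+01,  9.50990014e+01,
       -9.68519821e-04,  9.00015776e+01]), 'qd': array([ 0.07337759,  0.0440407 , -0.00324688, -0.01894543, -0.00015277,
       -0.11660065]), 'joint_efforts': array([ 3.20054378e-04, -5.20116377e+01,  4.64855504e+01,  1.87408987e-03,
        7.76441823e-06, -4.90914965e-05]), 'ee_pos': array([0.19931864, 0.51262621, 0.2312912 ]), 'tcp_rot': array([-9.00009685e+01, -1.16634332e-03,  6.87519136e+01]), 'wrist_force': array([-0.37670694,  0.34895004, -0.47159797]), 'torque': array([-0.02058228, -0.07259438,  0.03397872]), 'opening': 0.08539769751657764}
```

Run:
```python
from h import *
im,d=bot.camera("top");cv2.imwrite("pics/b_top.png",cv2.resize(im[110:310,220:500],None,fx=2.8,fy=2.8)[...,::-1])
r=bot.regions_of("top","leaf")[0];px=np.argwhere(r["pixels"]&(d>0));w=world("top",px,d)
w=w[(w[:,2]>.05)]
c=np.median(w,0)
for i in range(4):
    u,s,v=np.linalg.svd(w-c if i==0 else g-c,full_matrices=False); n=v[2]
    g=w[abs((w-c)@n)<.005]; c=g.mean(0)
n*=np.sign(n[2]);print("n",n,"c",c,len(g),len(w)); sp=np.cross(n,[0,0,1]);sp/=np.linalg.norm(sp);print("spine dir",sp,"tilt",np.arccos(n[2]))
box=cv2.minAreaRect(g[:,:2].astype(np.float32));print(box,cv2.boxPoints(box))
out=np.cross(n,sp);out*=np.sign(-out[1])
if sp[0]<0: sp=-sp
o=(g-c)@out;a=(g-c)@sp
for lo in np.arange(-.1,.1,.02):
    k=(a>lo)&(a<lo+.02)
    if k.sum()>20: print(round(lo,2),np.percentile(o[k],[1,99]).round(3), (c+out*np.percentile(o[k],99)+sp*(lo+.01)).round(3))
print("a range",np.percentile(a,[.5,99.5]), "out",out)
```

```text
n [0.01216614 0.36594708 0.93055613] c [ 0.48889364 -0.14781768  0.07599987] 5457 5460
spine dir [ 0.99944782 -0.03322726  0.        ] tilt 0.37486752922533184
((0.49123847484588623, -0.14814825356006622), (0.14544054865837097, 0.18568535149097443), 88.04402160644531) [[ 0.39596784 -0.2176573 ]
 [ 0.581545   -0.22399503]
 [ 0.5865091  -0.07863921]
 [ 0.40093195 -0.07230148]]
-0.1 [-0.064  0.056] [ 0.397 -0.197  0.096]
-0.08 [-0.065  0.054] [ 0.417 -0.196  0.096]
-0.06 [-0.064  0.074] [ 0.437 -0.215  0.103]
-0.04 [-0.064  0.076] [ 0.457 -0.218  0.104]
-0.02 [-0.064  0.077] [ 0.477 -0.219  0.104]
0.0 [-0.064  0.054] [ 0.497 -0.199  0.096]
0.02 [-0.065  0.055] [ 0.517 -0.2    0.096]
0.04 [-0.066  0.055] [ 0.537 -0.201  0.096]
0.06 [-0.066  0.054] [ 0.557 -0.2    0.096]
0.08 [-0.065  0.054] [ 0.577 -0.201  0.096]
a range [-0.08932214  0.09426726] out [-0.03091983 -0.9300423   0.36614926]
```

View pics/a_side.png

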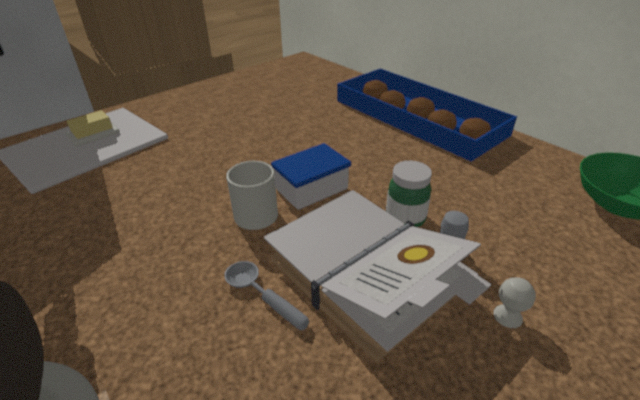

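View pics/b_top.png

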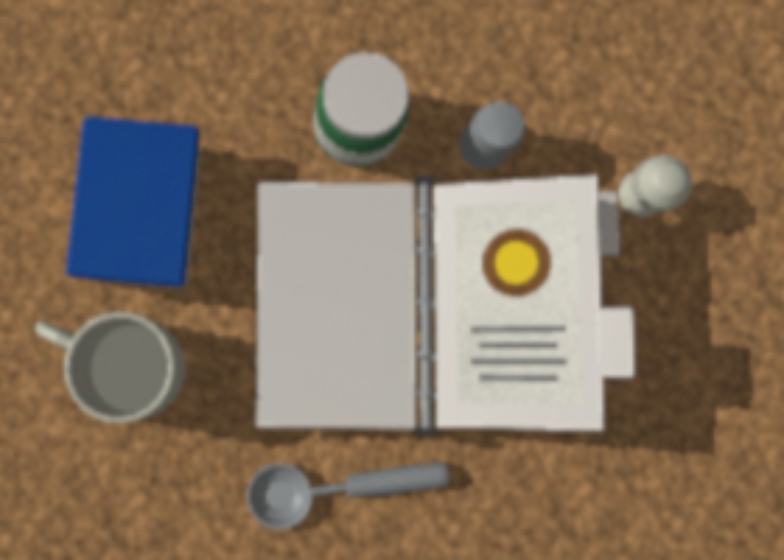

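```bash
python3 -m jog '[[1,0.6,-1.9,0.2,0,0,-1.5],[1,1.2,-3.8,0.4,0,0,-3],[1,1.8,-5.7,0.4,0,0,-4.5],[1,2.4,-7.5,0.4,0,0,-6],[1,3,-9.5,0.4,0,0,-7.5]]'; python3 -m jog '[[1,0.6,-1.9,0,0,0,-1.5],[1,1.2,-3.8,0,0,0,-3],[1,1.8,-5.7,0,0,0,-4.5],[1,2.4,-7.5,0,0,0,-6],[1,3,-9.5,0,0,0,-6.5]]';  python3 -m jog '[[1,0.6,-1.9,0,1.5,0,0],[1,1.2,-3.8,0,3,0,0],[1,1.8,-5.7,0,4.5,0,0],[1,2.4,-7.5,0,6,0,0],[1,3,-9.5,0,7.5,0,0]]'
```

```text
time: 1.7
ee_pos: [0.2738, 0.2756, 0.2413]
tcp_rot: [-90.0, -0.0, 31.0]
wrist_force: [1.1, -0.1, 0.8]
opening: 0.0123
time: 2.2
ee_pos: [0.3481, 0.04, 0.2416]
tcp_rot: [-90.0, -0.1, -1.5]
wrist_force: [1.8, 0.5, 0.7]
opening: -0.0
time: 2.7
ee_pos: [0.4062, -0.1404, 0.2426]
tcp_rot: [-57.6, 0.6, -1.0]
wrist_force: [1.7, 0.9, 1.9]
opening: 0.0003
```

```bash
python3 -m jog '[[1,0.6,-1.8,0,0.5,0,0],[1,1.2,-3.6,0,1,0,0],[1,1.4,-4.5,0,1.5,0,0],[1,1.4,-4.5,0,1.5,0,0],[1,1.4,-4.5,0,1.5,0,0]]'
```

```text
time: 3.2
ee_pos: [0.4409, -0.2512, 0.2404]
tcp_rot: [-50.3, 1.1, -0.8]
wrist_force: [-1.0, 0.6, 0.2]
opening: -0.0
```

```bash
python3 -m jog '[[1,0.4,-0.8,-1.6,1,0,0],[1,0.8,-0.8,-3.2,1,0,0],[1,0.8,-0.8,-4.8,1,0,0],[1,0.8,-0.8,-6.6,1,0,0],[1,0.8,-0.8,-6.6,1,0,0]]'
python3 - <<'E'
from h import *
im,d=bot.camera("side");cv2.imwrite("pics/c_side.png",im[...,::-1])
print(bot.get_obs()["ee_pos"],bot.get_obs()["tcp_rot"])
A=np.array([-.077,.046]);h=.011;rho=.140
for th in range(21,181,8):
    al=np.clip(45+(th-21)*45/65,45,90) ; t,a=np.radians([th,al])
    P=A+rho*np.array([-np.cos(t),np.sin(t)])+.0015*np.array([-np.sin(t),-np.cos(t)])
    print(th,round(al),(P-h*np.array([np.sin(a),np.cos(a)])).round(3))
E
```

```text
time: 3.7
ee_pos: [0.4595, -0.2681, 0.0728]
tcp_rot: [-45.1, 1.4, -0.6]
wrist_force: [0.1, 1.1, 1.1]
opening: 0.0004
[ 0.46016504 -0.26873965  0.07646689] [-45.20724354   1.24096707  -0.58463152]
21 45 [-0.216  0.087]
29 51 [-0.209  0.106]
37 56 [-0.199  0.123]
45 62 [-0.187  0.139]
53 67 [-0.173  0.153]
61 73 [-0.157  0.164]
69 78 [-0.139  0.174]
77 84 [-0.121  0.181]
85 89 [-0.102  0.185]
93 90 [-0.082  0.186]
101 90 [-0.063  0.184]
109 90 [-0.044  0.179]
117 90 [-0.026  0.171]
125 90 [-0.009  0.162]
133 90 [0.006 0.149]
141 90 [0.02  0.135]
149 90 [0.031 0.119]
157 90 [0.04  0.102]
165 90 [0.047 0.084]
173 90 [0.051 0.065]
```

View pics/c_side.png

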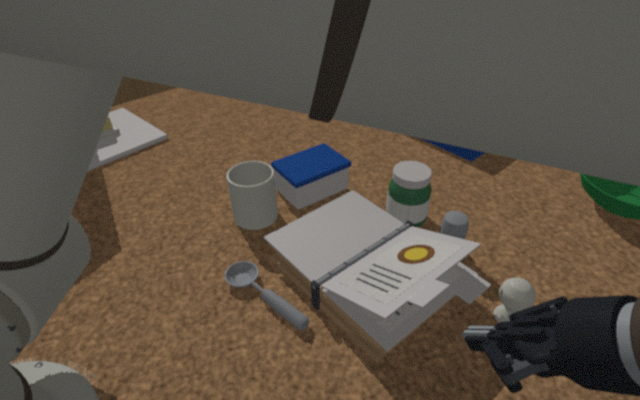

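```bash
python3 -m jog '[[1,0,1,-0.2,0,0,0],[1,0,2,-0.3,0,0,0],[1,0,2.1,0,0,0,0],[1,0,2.2,0.5,0,0,0],[1,0,2.2,0.9,0,0,0]]'; python3 -m jog '[[1,0,0.1,0.2,0,0,0],[1,0,0.2,0.4,0.2,0,0],[1,0,0.3,0.6,0.4,0,0],[1,0,0.4,0.8,0.6,0,0],[1,0,0.5,1,0.8,0,0]]'
cat > leaf.py <<'E'
from h import *
import sys
im,d=bot.camera("side");cv2.imwrite(sys.argv[1],im[...,::-1])
for cam in("side","top"):
    if cam=="top": im,d=bot.camera("top")
    for l in("leaf",):
        for r in bot.regions_of(cam,l)[:1]:
            w=world(cam,np.argwhere(r["pixels"]&(d>0)),d);c=np.median(w,0)
            th=np.degrees(np.arctan2(w[:,2]-.046,-.077-w[:,1])); rr=np.hypot(w[:,2]-.046,-.077-w[:,1])
            k=rr>.06
            print(cam,round(r["conf"],2),len(w),"theta deg 10/50/90%",np.percentile(th[k],[10,50,90]).round(1))
o=bot.get_obs();print(o["time"],o["ee_pos"].round(4),o["tcp_rot"].round(1),o["wrist_force"].round(1))
E
python3 leaf.py pics/d.png
```

```text
time: 4.25
ee_pos: [0.4614, -0.2161, 0.1022]
tcp_rot: [-45.5, 1.0, -0.6]
wrist_force: [-0.0, 0.4, -1.5]
opening: 0.0001
time: 4.75
ee_pos: [0.4606, -0.2029, 0.1237]
tcp_rot: [-41.2, 1.2, -0.6]
wrist_force: [-0.1, 0.0, -0.9]
opening: 0.0003
side 0.86 4599 theta deg 10/50/90% [36.2 37.1 37.7]
top 0.94 5321 theta deg 10/50/90% [36.9 38.2 39.6]
4.95 [ 0.4607 -0.203   0.1237] [-41.3   1.2  -0.6] [-0.3 -0.1 -0.8]
```

```bash
python3 -m jog '[[1,0,0.7,0.5,-0.7,0,0],[1,0,1.3,1.05,-2.3,0,0],[1,0,1.9,1.5,-3.8,0,0],[1,0,2.5,1.9,-5.4,0,0],[1,0,3.3,2.2,-6.8,0,0]]';python3 -m jog '[[1,0,0,0,0,0,0]]'; python3 leaf.py pics/e.png
```

```text
time: 5.45
ee_pos: [0.4612, -0.1207, 0.1806]
tcp_rot: [-75.7, 0.4, -1.2]
wrist_force: [0.0, -1.2, -0.5]
opening: 0.0002
time: 5.55
ee_pos: [0.4614, -0.1175, 0.1825]
tcp_rot: [-75.6, 0.3, -0.9]
wrist_force: [1.0, -0.7, 0.5]
opening: -0.0003
side 0.6 4940 theta deg 10/50/90% [75.  77.  78.5]
top 0.85 2231 theta deg 10/50/90% [77.7 79.2 80.4]
5.75 [ 0.4605 -0.121   0.1781] [-75.2   0.7  -1.2] [-0.3 -0.6 -0.7]
```

View pics/e.png

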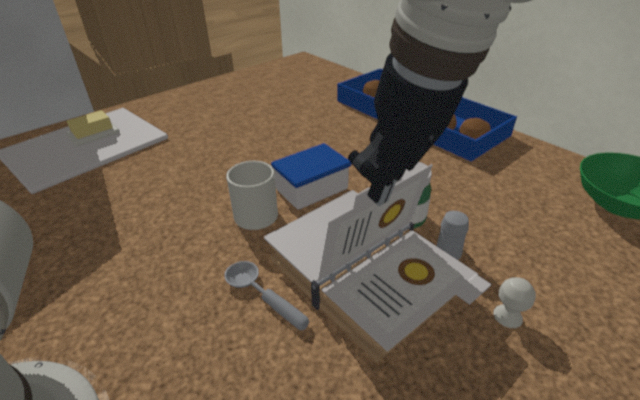

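```bash
python3 -m jog '[[1,0,0.7,0.15,-1.5,0,0],[1,0,1.5,0.2,-3,0,0],[1,0,2.3,0.05,-3,0,0],[1,0,3,-0.2,-3,0,0],[1,0,3.7,-0.5,-3,0,0]]'; python3 leaf.py pics/f.png
```

```text
time: 6.25
ee_pos: [0.4608, -0.0284, 0.1651]
tcp_rot: [-90.3, 0.5, -1.4]
wrist_force: [0.6, -1.1, -0.0]
opening: -0.0002
6.45 [ 0.4607 -0.029   0.1654] [-90.3   0.5  -1.3] [-0.2 -0.1  1.3]
```

```bash
python3 -m jog '[[1,0,0.7,-0.35,0,0,0],[1,0,1.2,-0.85,0,0,0],[1,0,1.65,-1.45,0,0,0],[1,0,2,-2.1,0,0,0],[1,0,2.2,-2.7,0,0,0]]'; python3 leaf.py pics/g.png
```

```text
time: 6.95
ee_pos: [0.4605, 0.0274, 0.0972]
tcp_rot: [-90.3, 0.4, -1.2]
wrist_force: [-1.7, -0.2, 1.4]
opening: 0.0002
side 0.62 7953 theta deg 10/50/90% [153.8 155.  156. ]
7.15 [0.4605 0.0268 0.0985] [-90.3   0.4  -1.2] [0.9 0.1 0.6]
```

View pics/g.png

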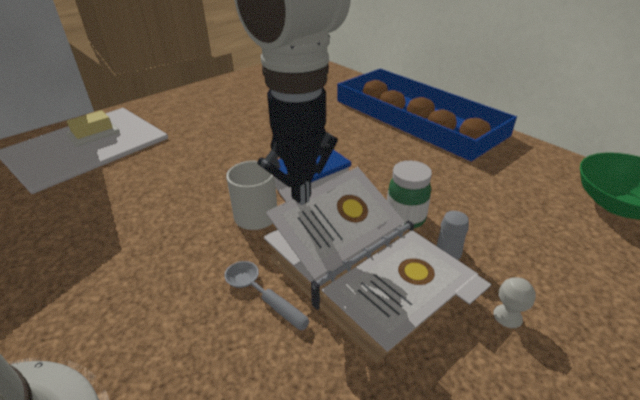

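The leaf is at about 155° with the fingertip on its outer edge (about px 303,195), and the mug is clear. Next I press it down.

```bash
python3 -m jog '[[1,0,0.1,-0.5,0,0,0],[1,0,0.1,-1,0,0,0],[1,0,0.1,-1.4,0,0,0],[1,0,0.1,-1.7,0,0,0],[1,0,0.1,-1.85,0,0,0]]'; python3 leaf.py pics/h.png;  python3 -m jog '[[1,0,0,-0.06,0,0,0],[1,0,0,-0.12,0,0,0],[1,0,0,-0.12,0,0,0]]'; python3 leaf.py pics/i.png
```

```text
time: 7.65
ee_pos: [0.4603, 0.0293, 0.0515]
tcp_rot: [-90.3, 0.4, -1.3]
wrist_force: [-0.3, -0.4, 0.4]
opening: 0.0003
side 0.94 6422 theta deg 10/50/90% [176.1 177.  177.7]
top 0.48 388 theta deg 10/50/90% [-11.5   4.8   7.1]
7.85 [0.4609 0.0294 0.0528] [-90.3   0.3  -1.3] [-0.3 -0.1 -0.3]
time: 8.15
ee_pos: [0.4609, 0.0294, 0.0496]
tcp_rot: [-90.3, 0.3, -1.3]
wrist_force: [0.6, -0.6, -0.4]
opening: 0.0005
side 0.86 6270 theta deg 10/50/90% [177.2 178.  178.7]
8.35 [0.4608 0.0294 0.0497] [-90.3   0.3  -1.3] [-0.3 -1.3  0.3]
```

```bash
for i in 1; do python3 -m jog '[[1,0,0,-0.04,0,0,0],[1,0,0,-0.08,0,0,0],[1,0,0,-0.08,0,0,0]]'; done;  python3 -m jog '[[1,0,0,-0.04,0,0,0],[1,0,0,-0.08,0,0,0],[1,0,0,-0.08,0,0,0]]'
```

```text
time: 8.65
ee_pos: [0.4608, 0.0294, 0.0475]
tcp_rot: [-90.3, 0.3, -1.3]
wrist_force: [-0.3, 0.6, 0.4]
opening: 0.0002
time: 8.95
ee_pos: [0.4609, 0.0294, 0.0464]
tcp_rot: [-90.3, 0.3, -1.3]
wrist_force: [-3.8, -0.5, 8.0]
opening: 0.0002
```

```bash
python3 -m jog '[[1,0,0,-0.04,0,0,0],[1,0,0,-0.04,0,0,0],[1,0,0,-0.04,0,0,0]]'; python3 -m jog '[[1,0,0,0.5,0,0,0],[1,0,0,1.5,0,0,0],[1,0,0,3,0,0,0],[1,0,-0.5,4.5,0,0,0],[1,0,-1,5.5,0,0,0]]';python3 -m jog '[[1,0,0,0.5,0,0,0],[1,0,0,0.5,0,0,0]]'; python3 leaf.py pics/j.png
python3 - <<'E'
from h import *
im,d=bot.camera("side")
for l in("lower_leaf","mug","jar","tub","egg_cup","spoon","shaker"):
    for r in bot.regions_of("side",l)[:1]:
        w=world("side",np.argwhere(r["pixels"]&(d>0)),d);print(l,round(r["conf"],2),np.percentile(w,[3,50,97],axis=0).round(3).tolist())
E
```

```text
time: 9.25
ee_pos: [0.461, 0.0294, 0.0463]
tcp_rot: [-90.3, 0.3, -1.3]
wrist_force: [-7.0, -0.7, 17.6]
opening: -0.0
time: 9.75
ee_pos: [0.4612, 0.0043, 0.1852]
tcp_rot: [-90.3, 0.2, -1.2]
wrist_force: [0.1, -0.1, -0.7]
opening: 0.0002
time: 9.95
ee_pos: [0.4615, 0.0044, 0.1961]
tcp_rot: [-90.3, 0.2, -1.3]
wrist_force: [-0.7, 0.9, -0.2]
opening: -0.0006
10.15 [0.4602 0.0048 0.193 ] [-90.3   0.5  -1.2] [-0.6 -0.2 -1. ]
lower_leaf 0.8 [[0.404, -0.221, 0.04], [0.486, -0.158, 0.042], [0.579, -0.091, 0.044]]
mug 0.7 [[0.412, 0.111, 0.005], [0.443, 0.128, 0.061], [0.486, 0.187, 0.092]]
jar 0.85 [[0.612, -0.07, 0.017], [0.628, -0.049, 0.073], [0.669, -0.01, 0.101]]
tub 0.64 [[0.516, 0.096, 0.008], [0.56, 0.115, 0.06], [0.632, 0.183, 0.065]]
egg_cup 0.58 [[0.565, -0.286, 0.002], [0.575, -0.27, 0.051], [0.593, -0.25, 0.068]]
spoon 0.58 [[0.33, -0.096, 0.001], [0.354, -0.007, 0.013], [0.369, 0.057, 0.02]]
shaker 0.85 [[0.609, -0.158, 0.013], [0.616, -0.146, 0.057], [0.639, -0.125, 0.077]]
```

View pics/j.png

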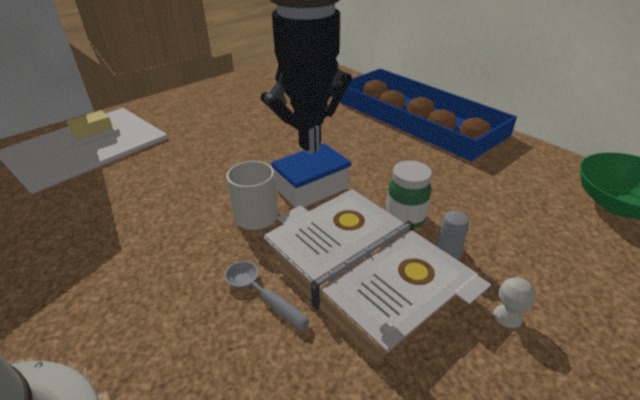

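The leaf now lies on the left, with its tab at px (295,213). The leaf below is flat and the robot is clear. I'll measure the leaf angle from depth, then hand in.

Run:
```python
from h import *
im,d=bot.camera("side")
w=world("side",np.argwhere(d>0),d[:]);k=(w[:,0]>.42)&(w[:,0]<.56)&(w[:,1]>-.05)&(w[:,1]<.04)&(w[:,2]>.03)&(w[:,2]<.08)
p=np.polyfit(w[k,1],w[k,2],1);print(k.sum(),"slope deg",np.degrees(np.arctan(p[0])),"median z",np.median(w[k,2]))
if abs(np.degrees(np.arctan(p[0])))<3: bot.job_done();print("handed in")
```

```text
3394 slope deg -0.08701826088849687 median z 0.046884946074857256
the job is handed in; nothing more can be done
handed in
```

I turned the top leaf over the spine and pressed it flat on the left, using the closed fingertips under its tab and never gripping it. I handed the job in after about 10 s of robot time; the hand-in gives no verdict.

- **Top leaf:** the last depth check, after the arm backed off, showed it level to about 0.1° with its top at about 47 mm, as expected for flat.
- **Leaf below:** it is still flat on the right, at about 42 mm.
- **Things around the folder:** the mug, jar, egg cup and spoon were where they started, to within a few mm. The shaker and tub gave less comparable readings because the first detections of them were poor: the side camera took the folder for the tub, and part of the shaker was hidden. They look unmoved in the picture and agree with their first top-camera positions.
- **Forces:** the wrist reading was highest during the final press, at about 19 N, well under the 50 N limit.
- **Robot:** it is clear of everything, about 15 cm above the leaf.

The leaf detector failed in a few pictures. It returned nothing from either camera at about 117° and at the end. While the leaf was being pressed down, the top camera gave one low-confidence false reading and then nothing. I relied on the side camera, depth and the pictures instead.

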